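# Draw a pull-out shelf's front tight with its cam lock

## Robot

A 6-joint arm with a two-finger parallel gripper is mounted at the origin on the work surface. World frame = base frame: x ahead of the robot, y to its left, z up, the work surface at z = 0. Lengths are in m, angles in rad, forces in N, time in s.
With the tool pointing down it reaches from about 0.35 to 0.875 m from the base axis. Payload 4.2 kg.
Tool frame: the origin (TCP) lies between the finger pads; the fingertips stand tip_extent ahead of it and the grasp point (between the pads) lies 2 mm behind it (tip_extent is the distance from the TCP to the fingertips, in m); z points along the fingers, y is the line along which they close (so a half turn about z gives the same grasp; the last joint's range is limited). The gripper opens to 87 mm and grips with 3 to 60 N. Pads are 19 mm wide; open, the fingers measure 117 mm over their backs; the gripper's body (75 mm by 190 mm) begins 51 mm behind the grasp point.
Start: joints at [-0.903, 0.385, 0.008, 0, -1.194, -0.259], TCP at [0.248, -0.573, 0.24] pointing down, gripper open.
Joint ranges: [-3.14, 3.14], [-1.21, 2.06], [-1.07, 1.41], [-3.16, 2.05], [-2.99, -0.16], [-3.1, 3.1]. Speed limits (rad/s): [2.79, 2.79, 3.14, 3.14, 3.14, 3.14].

## Interface

Orientations are given as [roll, pitch, yaw] about the fixed x, y, z axes, in that order (R = Rz(yaw) Ry(pitch) Rx(roll)).
In Python, from workcell import observe, capture, close_job, tip_extent gives the robot as it stands.
- The arm moves only by the tool jog_arm, never from a script. Its argument "increments" is a list of rows, each a list of 3 entries, a list of its own where there are three numbers: the turn, a rotation vector about the world's x, y, z scaled (see below), then the shift along the world's x, y, z scaled (see below), then the closure, from 0 (fully open) to 1 (shut). In form: [[[wx, wy, wz], [x, y, z], jaw], ...]. A call has 1 to 5 rows; each row is the pose to reach, as a shift and turn from the pose commanded when the call began, turning the shorter way round; what a row does not reach only later rows make up. The controller multiplies each number of a shift by 500 mm and each number of a turn by 180 degrees. A row lasts 1/10 s, in which the tool goes at most 50 mm and 8.59 degrees, less where a joint would pass 70% of its speed; a pose out of reach is approached as far as the arm can. A call with a number of a shift or a turn outside -1 to 1 is refused whole. A call with a gripper value outside its range is refused whole. The fingers move at their own pace and stop on an object; "force" is the grip in N (left out, the last holds). Time passes only in rows, so rows that repeat a pose let the fingers close. It gives the time, the measured TCP pose, the force, the opening and the grip force at its end, in the units of the state.
- observe(): the state, without advancing time (a new reading comes with each control period).
- capture(name): name is "scene" or "top" or "wrist"; returns a dict with "pixels" (384x512x3 uint8, red, green, blue), "z_map" (384x512 float32, m along the optical axis (not along the pixel's ray), 0 where there is no reading), "fx", "fy", "cx", "cy" (pixels), "R" (3x3) and "t" (3): a world point X has camera coordinates R X + t; the wrist camera has in their place "T_tool_cam" (4x4, takes a point from camera to tool coordinates, whose origin is the TCP and whose axes are the flange's). Camera axes: x right, y down, z forward; pixel columns grow to the right and rows downward; lengths in m; the calibration is good to about 2 mm. A picture is of the moment at which its call begins: read the wrist's pose just before it.
- close_job(): hands the job in; it is judged then, once.
The state is a dict: "t": time; "joint_pos": joint angles; "qd": joint speeds; "tau": joint torques, N m; "eef_pos": TCP position; "tcp_rot": TCP orientation; "ft_force": force on the tool from outside, world axes, zero at the start; "wrist_torque": the same for the moment, N m; "finger_gap": finger opening in m; "grip_force": force on a finger pad.
Only numpy, scipy, OpenCV 4.12 (cv2) and the standard library are available. Lean on these libraries where they do the work, as an engineer would, in place of code of your own. Each camera call takes 0.05 s, during which the arm holds its last target. There are 200 camera calls.

## Task

Fit the front of the pull-out shelf, which so far is only started on its dowels: push it fully home against the shelf board, then turn the cam lock in the board clockwise by its wing until it has drawn the front up snug and holds it by itself. The cam bites at a different point each time, so go by feel: tighten it firmly once it bites, but do not force it, or the fitting breaks. Then let go, and leave the things round about alone.

Things in the scene. Friction and masses are not known exactly. Their poses are not given: they have to be found in the camera images.
- shelf: Fixed. Pale shelf board, 280 mm deep, 280 wide, 28 thick, lying underside up on a plywood workboard whose top is 36 mm above the table. Origin: on the workboard's top, straight under the cam's axis. x runs from the board's front edge to its back (roughly away from the robot), y left, z up. Board: x -40 to 240 mm, top at z 28 mm. Two bar clamps hold its back edge: handles up to z 150 mm at x 200, y +-85 mm
- edge (a point): middle of the board's front edge (an upright face at x = -40 mm of the shelf), 14 mm above the workboard, where the bore leads in to the cam. The workboard itself reaches from x = -110 to 240 mm
- front: Loose. The shelf's front: pale panel 280 mm wide (y), 60 high, 18 thick, 0.35 to 0.55 kg, standing on the workboard square to the board's front edge, 8 to 14 mm short of it, started on two 8 mm dowels 90 mm to either side. Origin: middle of the inner face's lower edge; axes as the shelf's. Home: origin at x = -40 mm of the shelf. It slides under about 6 N; a push of 10 to 15 N shows it is home
- outer_face (a point): middle of the front's flat outer face, towards the robot, 30 mm up, 18 mm from the inner face: clear for pushing. Two round black knobs (31 mm across) stand 31 mm out of this face, 90 mm to either side
- joint_face (a point): middle of the front's inner face, 14 mm up. Here a steel stud points into the board's bore; its ball head, 12 mm across, lies about 34 mm out. How far the stud is screwed in differs by up to 2.2 mm either way and cannot be seen, so neither can the angle at which the cam bites
- cam: Cam lock: metal disc 37 mm across, flush in the board's top, axis 40 mm behind the front edge. Origin and z as the shelf's; its x axis runs along its wing and, when open, along the shelf's x, the wing's dark-marked end towards the front. Clockwise from above tightens, 0 (open, stop) to 2.9 rad; starts at 0 to 0.15. Open, it lets the stud's head in; turned, its jaw catches it if the front is within 1.5 mm of home
- wing (a point): on the cam's axis, 41 mm above the workboard, in the wing: an upright bar 32 mm long, 10 thick, 28 to 50 mm above the workboard; pinch it from above across the 10 mm. It turns freely (0.12 N m) at first, bites somewhere from 0.9 to 2.2 rad, then stiffens over some tenths of a radian and stays where left. A hand short of turn can let go and take it again half a turn round
- disc_top (a point): on the cam's axis, at the disc's top face, 28 mm above the workboard. What the hand feels about this axis once the jaw bites: per 10 N of pull on the stud 0.04 to 0.06 N m more than in free turning, read alike while turning or after each small turn. A pull of 20 to 30 N is right (0.10 to 0.12 N m more); under 12 N is loose, over 50 N breaks the fitting
- spare_cam: a second cam of the same kind, spare: a plain disc (35 mm across, 12 mm thick) with its 22 mm high wing on top, lying loose on the shelf board further back; leave it alone. Origin: middle of its underside
- block: small wooden knocking block, 30 x 60 x 22 mm, lying loose on the shelf board near its back edge; leave it alone. Origin: middle of its underside
- jar: lidded clear glass jar, 75 mm across, 104 mm high, on the table; leave it alone. Origin: middle of its foot
- glue: white bottle of wood glue, 52 mm across, 150 mm high, on the table; leave it alone. Origin: middle of its foot
- mug: white mug, 80 mm across, 90 mm high, on the table; leave it alone. Origin: middle of its foot
- mallet: rubber-headed mallet with wooden handle lying on the table to the robot's right; leave it alone
- screwdriver: black-handled screwdriver lying on the table to the robot's right; leave it alone
- parts_tray: small wooden tray for fittings, 130 x 90 x 30 mm, on the table to the robot's left; leave it alone. Origin: middle of its underside

How it is judged:
By the outcome, as a careful person would: the job done as asked, in the order asked, and still so for the second after the job is handed in, with the robot touching nothing.
It also fails if it takes over 64 s, if anything falls off the work surface, if the arm or the gripper's body presses on something with over 40 N, if the wrist force passes 120 N, or if a joint passes its speed limit or range.

## Working session

There is one attempt and no reset: what is moved stays moved. The work goes in short steps, Python scripts to look and compute and a tool call to move; the robot and the scene stay as the last step left them, time stands still between calls to the robot, and variables do not carry over. Pictures are saved under pics/ and viewed, at most 10 in all, crops included, and the job is handed in when it is done.

Besides the shell and the picture viewer there is one more tool, called after ">>>" by a JSON object that holds its "op" and its "data". jog_arm: Moves the arm, as the interface text tells. Shifts and turns lie within -1 to 1; 1 stands for 500 mm of shift or 180 degrees of turn. Its arguments: {"type":"object","properties":{"increments":{"type":"array","items":{"type":"array"}},"force":{"type":"number"}},"required":["increments"]}

```bash
mkdir -p pics; cat > h.py <<'E'
import numpy as np, cv2
from workcell import observe, capture, close_job, tip_extent
np.set_printoptions(precision=4,suppress=True)
def save(c,n): cv2.imwrite('pics/'+n+'.png',c['pixels'][:,:,::-1])
def pts(c,o=None):
    "world point per pixel from z_map"
    z=c['z_map'];v,u=np.mgrid[:z.shape[0],:z.shape[1]]
    P=np.stack([(u-c['cx'])/c['fx']*z,(v-c['cy'])/c['fy']*z,z],-1)
    if 'R' in c: return (P-c['t'])@np.array(c['R'])
    from scipy.spatial.transform import Rotation as Ro
    T=np.array(c['T_tool_cam']);P=P@T[:3,:3].T+T[:3,3]
    return P@Ro.from_euler('xyz',o['tcp_rot']).as_matrix().T+o['eef_pos']
E
python3 - <<'E'
from h import *
print(tip_extent() if callable(tip_extent) else tip_extent); print(observe())
c=capture('top');save(c,'top1');np.savez('top1.npz',**c)
d=capture('scene');save(d,'scene1');np.savez('scene1.npz',**d)
print(c['R'],c['t'],c['fx'])
E
```

```text
0.017
{'t': 0.0, 'joint_pos': array([-0.9034,  0.3855,  0.0066, -0.0005, -1.194 , -0.2586]), 'qd': array([-0.0009, -0.0003,  0.0015, -0.0009,  0.0002, -0.0005]), 'tau': array([ -0.0004, -39.0663,  18.741 ,   4.22  ,   0.0111,  -0.0002]), 'eef_pos': array([ 0.2482, -0.573 ,  0.2385]), 'tcp_rot': array([ 3.1394, -0.0001, -2.733 ]), 'ft_force': array([ 0.0429,  0.1701, -0.0201]), 'wrist_torque': array([ 0.0339, -0.0304,  0.0069]), 'grip_force': 0.0, 'finger_gap': 0.08694216339271327}
[[-0.0039 -0.9999  0.0102]
 [-0.9977  0.0032 -0.0683]
 [ 0.0682 -0.0105 -0.9976]] [-0.0275  0.5636  1.5856] 379.39306271503244
```

View pics/top1.png

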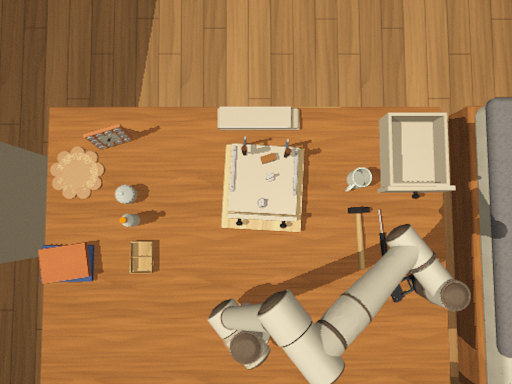

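View pics/scene1.png

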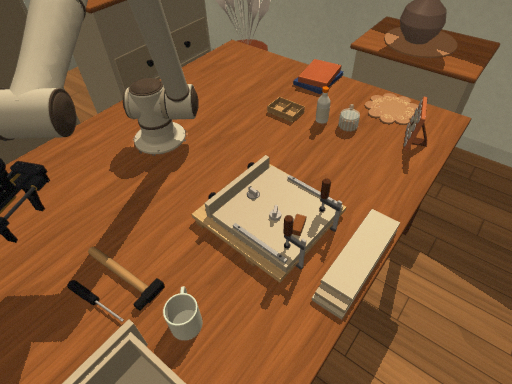

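The top view shows the board at about (225–302, 145–230), the cam near (262, 203), the spare near (270, 177), the front along row ~216 and its black knobs at (239, 223) and (284, 225). Next I'll measure the pose.

```bash
python3 - <<'E'
from h import *
c=dict(np.load('top1.npz'));P=pts(c)
# front top z~.096
u0,u1,v0,v1=220,306,195,232
Q=P[v0:v1,u0:u1]; m=(abs(Q[...,2]-.096)<.008)
S=Q[m]; print('front top',len(S),S.min(0),S.max(0),S.mean(0))
r=cv2.minAreaRect((S[:,:2]*1000).astype(np.float32)); print(r)
px=c['pixels'][v0:v1,u0:u1].astype(int); k=(px.max(-1)<60)
n,l,st,ce=cv2.connectedComponentsWithStats(k.astype(np.uint8))
for i in range(1,n):
  if st[i,4]>5: print('dark',ce[i]+[u0,v0],st[i,4],np.median(Q[l==i],0))
B=P[140:235,215:310]; 
for lo,hi in((.030,.042),(.058,.070)):
  S=B[(B[...,2]>lo)&(B[...,2]<hi)];print(lo,len(S),np.median(S,0),cv2.minAreaRect((S[:,:2]*1000).astype(np.float32)))
for (u,v) in((262,203),(270,177)):
  Q=P[v-10:v+11,u-10:u+11];m=(Q[...,2]>.074)&(Q[...,2]<.105);print('wing',Q[m].mean(0),m.sum(),cv2.minAreaRect((Q[m][:,:2]*1000).astype(np.float32)))
cv2.imwrite('pics/top1z.png',cv2.resize(c['pixels'][135:240,210:315,::-1],None,fx=5.5,fy=5.5,interpolation=cv2.INTER_CUBIC))
E
```

```text
front top 314 [ 0.4499 -0.2005  0.0883] [0.5271 0.0766 0.1037] [ 0.4661 -0.063   0.0961]
((491.6622619628906, -63.84307861328125), (277.8609924316406, 70.74231719970703), 86.59974670410156)
dark [239.    221.875] 24 [0.4467 0.0289 0.0764]
dark [282.913  224.1739] 23 [ 0.4379 -0.1495  0.0772]
0.03 1453 [ 0.4791 -0.0614  0.0361] ((589.4449462890625, -70.47750854492188), (330.33087158203125, 349.7392272949219), 86.56739807128906)
0.058 3650 [ 0.6106 -0.0666  0.0642] ((595.7835693359375, -71.13702392578125), (280.233154296875, 337.9908447265625), 86.58463287353516)
wing [ 0.5238 -0.0687  0.0849] 20 ((521.9723510742188, -81.84884643554688), (39.755855560302734, 29.375568389892578), 79.97023010253906)
wing [ 0.63   -0.0969  0.0866] 46 ((624.5714721679688, -97.57013702392578), (81.65676879882812, 30.24180030822754), 14.788691520690918)
```

View pics/top1z.png

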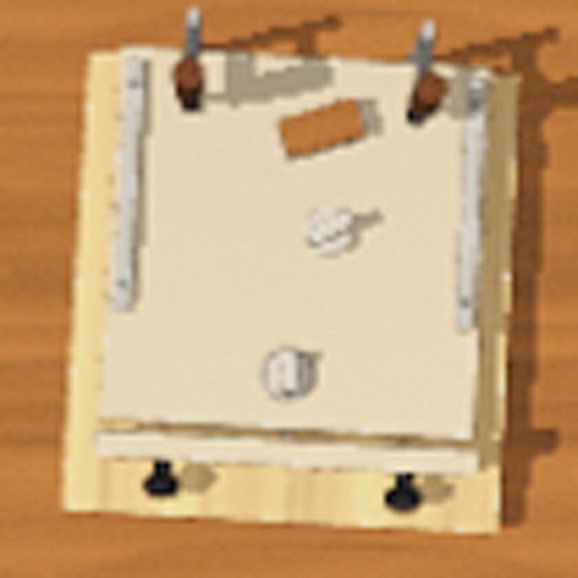

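>>> {"op": "jog_arm", "data": {"increments": [[[0, 0, 0.233], [0.16, 0.44, 0], 1], [[0, 0, 0.233], [0.16, 0.44, 0], 1], [[0, 0, 0.233], [0.16, 0.44, 0], 1], [[0, 0, 0.233], [0.16, 0.44, 0], 1], [[0, 0, 0.233], [0.16, 0.44, 0], 1]], "force": 20}}

```text
t: 0.6
eef_pos: [0.3285, -0.3508, 0.2393]
tcp_rot: [3.141, 0.001, -1.994]
ft_force: [0.6, -0.9, 0.2]
finger_gap: 0.0548
grip_force: 0.0
```

>>> {"op": "jog_arm", "data": {"increments": [[[0, 0, 0.233], [0.16, 0.4, 0], 1], [[0, 0, 0.233], [0.16, 0.4, 0], 1], [[0, 0, 0.233], [0.16, 0.4, 0], 1], [[0, 0, 0.233], [0.16, 0.4, 0], 1], [[0, 0, 0.233], [0.16, 0.4, 0], 1]]}}

```text
t: 1.1
eef_pos: [0.4094, -0.1502, 0.2396]
tcp_rot: [-3.141, 0.0, -1.258]
ft_force: [0.2, -0.4, 0.7]
finger_gap: 0.0147
grip_force: 0.0
```

>>> {"op": "jog_arm", "data": {"increments": [[[0, 0, 0.233], [-0.02, 0.18, 0], 1], [[0, 0, 0.233], [-0.02, 0.18, 0], 1], [[0, 0, 0.233], [-0.02, 0.18, 0], 1], [[0, 0, 0.233], [-0.02, 0.18, 0], 1], [[0, 0, 0.233], [-0.02, 0.18, 0], 1]]}}

```text
t: 1.6
eef_pos: [0.3981, -0.0629, 0.2393]
tcp_rot: [3.141, 0.001, -0.53]
ft_force: [-0.5, -0.3, -0.6]
finger_gap: 0.0004
grip_force: 0.0
```

>>> {"op": "jog_arm", "data": {"increments": [[[0, 0, 0.15], [0, 0, 0], 1], [[0, 0, 0.15], [0, 0, 0], 1], [[0, 0, 0.15], [0, 0, 0], 1], [[0, 0, 0.15], [0, 0, 0], 1]]}}

```text
t: 2.0
eef_pos: [0.3981, -0.0635, 0.2392]
tcp_rot: [3.142, 0.001, -0.065]
ft_force: [0.9, 0.3, 0.6]
finger_gap: 0.0005
grip_force: 0.0
```

```bash
python3 - <<'E'
from h import *
o=observe();c=capture('wrist');save(c,'w1');np.savez('w1.npz',**c)
print(o['t'],o['eef_pos'],o['tcp_rot'],o['joint_pos'],o['finger_gap'],o['ft_force'],o['wrist_torque']);print(c['T_tool_cam'],c['fx'])
E
```

```text
2.0 [ 0.3981 -0.0635  0.2392] [ 3.1416  0.0008 -0.0648] [ 0.2493 -0.0048 -0.4901 -0.0003 -1.0862  1.2568] 0.0005423768049960729 [0.9033 0.3109 0.5651] [-0.0633  0.1207 -0.0245]
[[-0.0002 -0.9583 -0.2857  0.0779]
 [ 1.     -0.0001 -0.0004 -0.0016]
 [ 0.0003 -0.2857  0.9583 -0.146 ]
 [ 0.      0.      0.      1.    ]] 331.4202836628806
```

View pics/w1.png

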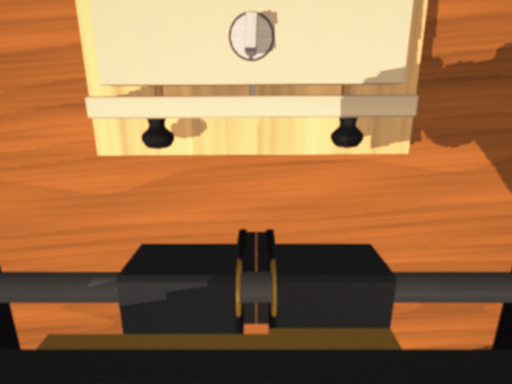

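The wrist view shows the cam disc at (251, 36) with its wing upright and the dark end towards the front. The front bar is at row ~105 and the knobs at (158, 135) and (347, 133). The closed fingers are visible at the bottom of the picture.

```bash
python3 - <<'E'
from h import *
c=dict(np.load('w1.npz'));o=observe();P=pts(c,o)
Q=P[:160]
S=Q[abs(Q[...,2]-.096)<.003];r=cv2.minAreaRect((S[:,:2]*1000).astype(np.float32));print('front top',len(S),S[:,2].mean(),r)
S=Q[:100][abs(Q[:100,:,2]-.064)<.003];r=cv2.minAreaRect((S[:,:2]*1000).astype(np.float32));print('board',len(S),r, cv2.boxPoints(r))
W=P[0:65,220:285];S=W[(W[...,2]>.083)&(W[...,2]<.09)];print('wing top',len(S),S.mean(0),cv2.minAreaRect((S[:,:2]*1000).astype(np.float32)))
# disc: ring dark edge on plane z=.064 : greyness mask
px=c['pixels'][0:70,215:290].astype(int);g=(px.max(-1)-px.min(-1)<25)&(px.max(-1)>90)&(abs(P[0:70,215:290,2]-.064)<.004)
S=P[0:70,215:290][g];print('disc',len(S),cv2.minEnclosingCircle((S[:,:2]*1000).astype(np.float32)))
E
```

```text
front top 7212 0.09685070110635054 ((467.1436767578125, -62.380462646484375), (279.7455749511719, 18.040624618530273), 86.41532135009766)
board 25920 ((520.4555053710938, -65.66064453125), (279.9698181152344, 69.60768127441406), 86.37220764160156) [[ 476.8639 -203.1628]
 [ 546.3321 -207.5673]
 [ 564.0471   71.8416]
 [ 494.5789   76.246 ]]
wing top 517 [ 0.5258 -0.0662  0.0868] ((525.8631591796875, -66.1543960571289), (9.952460289001465, 31.871055603027344), 83.90300750732422)
disc 70 ((525.2537231445312, -69.95938110351562), 18.86465835571289)
```

>>> {"op": "jog_arm", "data": {"increments": [[[0, 0, 0], [0, 0.011, -0.1], 1], [[0, 0, 0], [0, 0.011, -0.2], 1], [[0, 0, 0], [0.02, 0.01, -0.3], 1], [[0, 0, 0], [0.05, 0.008, -0.35], 1], [[0, 0, 0], [0.08, 0.006, -0.35], 1]]}}

```text
t: 2.55
eef_pos: [0.4357, -0.0611, 0.0606]
tcp_rot: [3.139, 0.01, -0.069]
ft_force: [-0.6, -0.3, 0.3]
finger_gap: 0.0003
grip_force: 0.0
```

>>> {"op": "jog_arm", "data": {"increments": [[[0, 0, 0], [0.004, -0.00025, 0], 1], [[0, 0, 0], [0.008, -0.0005, 0], 1], [[0, 0, 0], [0.012, -0.00075, 0], 1], [[0, 0, 0], [0.016, -0.001, 0], 1], [[0, 0, 0], [0.016, -0.001, 0], 1]]}}

```text
t: 3.05
eef_pos: [0.4467, -0.0609, 0.0652]
tcp_rot: [-3.141, -0.001, -0.066]
ft_force: [0.2, -1.0, 0.3]
finger_gap: 0.0002
grip_force: 0.0
```

>>> {"op": "jog_arm", "data": {"increments": [[[0, 0, 0], [0.002, 0, 0], 1], [[0, 0, 0], [0.004, -0.0003, 0], 1], [[0, 0, 0], [0.006, -0.0004, 0], 1], [[0, 0, 0], [0.008, -0.0005, 0], 1], [[0, 0, 0], [0.01, -0.0006, 0], 1]]}}

```text
t: 3.55
eef_pos: [0.4484, -0.0616, 0.064]
tcp_rot: [3.141, 0.007, -0.066]
ft_force: [-6.8, 3.1, 5.4]
finger_gap: 0.0002
grip_force: 3.9
```

>>> {"op": "jog_arm", "data": {"increments": [[[0, 0, 0], [0.002, 0, 0], 1], [[0, 0, 0], [0.004, -0.0003, 0], 1], [[0, 0, 0], [0.006, -0.0004, 0], 1], [[0, 0, 0], [0.008, -0.0005, 0], 1], [[0, 0, 0], [0.01, -0.0006, 0], 1]]}}

```text
t: 4.05
eef_pos: [0.4525, -0.0622, 0.0639]
tcp_rot: [3.14, 0.009, -0.067]
ft_force: [-7.9, 1.7, 7.2]
finger_gap: 0.0002
grip_force: 4.3
```

```bash
python3 - <<'E'
from h import *
o=observe();print(o['t'],o['eef_pos'],o['tcp_rot'],o['ft_force'],o['wrist_torque'])
E
```

```text
4.05 [ 0.4525 -0.0622  0.0639] [ 3.1399  0.0087 -0.0667] [-7.9278  1.7043  7.1971] [0.3108 2.6065 0.0378]
```

>>> {"op": "jog_arm", "data": {"increments": [[[0, 0, 0], [0.002, 0, 0], 1], [[0, 0, 0], [0.004, -0.0003, 0], 1], [[0, 0, 0], [0.006, -0.0004, 0], 1], [[0, 0, 0], [0.008, -0.0005, 0], 1], [[0, 0, 0], [0.01, -0.0006, 0], 1]]}}

```text
t: 4.55
eef_pos: [0.4563, -0.0626, 0.0638]
tcp_rot: [3.14, 0.011, -0.067]
ft_force: [-10.9, 2.5, 8.3]
finger_gap: 0.0003
grip_force: 5.3
```

>>> {"op": "jog_arm", "data": {"increments": [[[0, 0, 0], [0.002, 0, 0], 1], [[0, 0, 0], [0.0035, -0.0003, 0], 1], [[0, 0, 0], [0.005, -0.0004, 0], 1]]}}

```text
t: 4.85
eef_pos: [0.4576, -0.0628, 0.0636]
tcp_rot: [3.139, 0.014, -0.067]
ft_force: [-13.1, 4.0, 11.5]
finger_gap: 0.0004
grip_force: 6.9
```

>>> {"op": "jog_arm", "data": {"increments": [[[0, 0, 0], [0.001, 0, 0], 1], [[0, 0, 0], [0.002, 0, 0], 1], [[0, 0, 0], [0.003, 0, 0], 1], [[0, 0, 0], [0.004, 0, 0], 1], [[0, 0, 0], [0.004, 0, 0], 1]]}}

```text
t: 5.35
eef_pos: [0.4578, -0.0629, 0.0635]
tcp_rot: [3.139, 0.017, -0.067]
ft_force: [-17.2, 4.5, 15.1]
finger_gap: 0.0003
grip_force: 8.7
```

```bash
python3 - <<'E'
from h import *
o=observe();print(o['t'],o['eef_pos'],o['tcp_rot'],o['ft_force'],o['wrist_torque'])
c=capture('wrist');save(c,'w2');P=pts(c,o);print(P[...,2].shape)
S=P[abs(P[...,2]-.096)<.003];r=cv2.minAreaRect((S[:,:2]*1000).astype(np.float32));print('front top',len(S),r)
S=P[abs(P[...,2]-.064)<.0025];r=cv2.minAreaRect((S[:,:2]*1000).astype(np.float32));print('board',len(S),r, cv2.boxPoints(r))
E
```

```text
5.35 [ 0.4578 -0.0629  0.0635] [ 3.1389  0.0172 -0.0674] [-17.1843   4.5322  15.1292] [1.3017 4.6884 0.162 ]
(384, 512)
front top 14460 ((467.2190246582031, -62.083251953125), (194.77796936035156, 40.535423278808594), 86.50774383544922)
board 103803 ((528.3673095703125, -65.9565658569336), (236.5708465576172, 86.2332534790039), 86.50666809082031) [[ 478.1234 -181.395 ]
 [ 564.1964 -186.6494]
 [ 578.6112   49.4819]
 [ 492.5382   54.7363]]
```

View pics/w2.png

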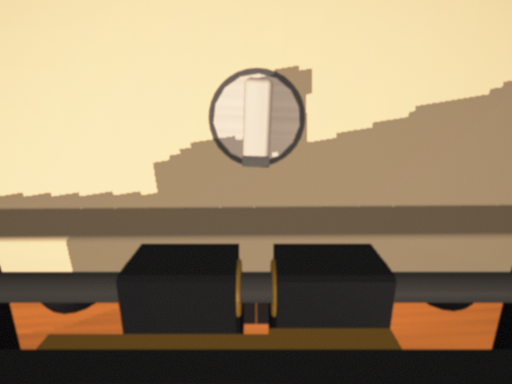

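The front is home: it stalled at 17 N with no gap visible. The wing is at (257, 118) with its dark end at (256, 160), towards the front. I'll back off and go over the cam.

>>> {"op": "jog_arm", "data": {"increments": [[[0, 0, 0], [-0.03, 0.002, 0], 1], [[0, 0, 0], [-0.06, 0.004, 0.02], 1], [[0, 0, 0], [-0.06, 0.004, 0.12], 1], [[0, 0, -0.012], [-0.04, 0.002, 0.2], 0.65], [[0, 0, -0.012], [0.04, -0.002, 0.2], 0.65]]}}

```text
t: 5.9
eef_pos: [0.4882, -0.0629, 0.1715]
tcp_rot: [-3.139, -0.014, -0.102]
ft_force: [2.0, 1.4, 0.1]
finger_gap: 0.0097
grip_force: 0.0
```

>>> {"op": "jog_arm", "data": {"increments": [[[0, 0, 0], [0.07, -0.003, 0], 0.65], [[0, 0, 0], [0.07, -0.003, 0], 0.65], [[0, 0, 0], [0.07, -0.003, 0], 0.65], [[0, 0, 0], [0.07, -0.003, 0], 0.65]]}}

```text
t: 6.3
eef_pos: [0.5201, -0.0646, 0.164]
tcp_rot: [3.141, 0.001, -0.103]
ft_force: [-0.1, 0.3, 0.3]
finger_gap: 0.0297
grip_force: 0.0
```

```bash
python3 - <<'E'
from h import *
o=observe();print(o['t'],o['eef_pos'],o['tcp_rot'],o['ft_force'],o['wrist_torque'],o['finger_gap'])
c=capture('wrist');save(c,'w3');P=pts(c,o)
c=capture('top');np.savez('top2.npz',**c)
S=P[abs(P[...,2]-.096)<.003];r=cv2.minAreaRect((S[:,:2]*1000).astype(np.float32));print('front top',len(S),r)
E
```

```text
6.3 [ 0.5201 -0.0646  0.164 ] [ 3.1414  0.0012 -0.1034] [-0.0901  0.3297  0.3198] [-0.1405  0.1212 -0.0937] 0.029749134287129206
front top 1887 ((556.6454467773438, -115.65042114257812), (192.3387908935547, 171.07717895507812), 84.2097396850586)
```

View pics/w3.png

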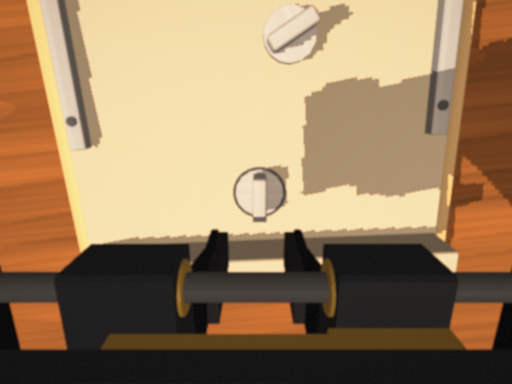

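The wrist view shows the wing at about (260, 195), lined up with the open fingers, and the spare at (292, 32). I'll check the wing centre once more in this view.

```bash
python3 - <<'E'
from h import *
o=observe();c=capture('wrist');P=pts(c,o)
W=P[150:228,225:295];S=W[(W[...,2]>.083)&(W[...,2]<.09)];print('wing top',len(S),S.mean(0),cv2.minAreaRect((S[:,:2]*1000).astype(np.float32)))
px=c['pixels'][150:228,225:295].astype(int);g=(px.max(-1)<85)&(abs(W[...,2]-.064)<.004);S=W[g];print('ring',len(S),cv2.minEnclosingCircle((S[:,:2]*1000).astype(np.float32)))
d=dict(np.load('top2.npz'));P=pts(d)
Q=P[195:232,220:306];S=Q[(abs(Q[...,2]-.096)<.006)&(Q[...,0]<.49)];print(len(S),S.mean(0))
d=dict(np.load('top1.npz'));P=pts(d)
Q=P[195:232,220:306];S=Q[(abs(Q[...,2]-.096)<.006)&(Q[...,0]<.49)];print(len(S),S.mean(0))
E
```

```text
wing top 601 [ 0.5267 -0.0662  0.0868] ((525.9930419921875, -66.2741470336914), (9.318098068237305, 32.22385787963867), 84.01769256591797)
ring 21 ((528.9805908203125, -79.51435852050781), 13.27322769165039)
167 [ 0.4706 -0.1154  0.0958]
291 [ 0.4658 -0.0636  0.0963]
```

>>> {"op": "jog_arm", "data": {"increments": [[[0, 0, 0], [0.0116, -0.0032, -0.04], 0.65], [[0, 0, 0], [0.0116, -0.0032, -0.1], 0.65], [[0, 0, 0], [0.0116, -0.0032, -0.14], 0.65], [[0, 0, 0], [0.0116, -0.0032, -0.15], 0.65], [[0, 0, 0], [0.0116, -0.0032, -0.15], 0.65]]}}

```text
t: 6.95
eef_pos: [0.5264, -0.0662, 0.0893]
tcp_rot: [3.141, 0.001, -0.103]
ft_force: [-0.3, -0.4, 0.4]
finger_gap: 0.0306
grip_force: 0.0
```

```bash
python3 - <<'E'
from h import *
o=observe();print(o['t'],o['eef_pos'],o['tcp_rot'],o['ft_force'],o['wrist_torque'],o['finger_gap'],o['joint_pos'])
E
```

```text
6.95 [ 0.5264 -0.0662  0.0893] [ 3.141   0.0011 -0.1029] [-0.3433 -0.3842  0.4473] [-0.1267  0.117  -0.0429] 0.03061410287002699 [ 0.181   0.3891 -0.4175  0.0003 -0.7653  1.2867]
```

>>> {"op": "jog_arm", "data": {"increments": [[[0, 0, 0], [-0.001, 0, -0.005], 0.65], [[0, 0, 0], [-0.001, 0, -0.01], 0.65], [[0, 0, 0], [-0.001, 0, -0.01], 1], [[0, 0, 0], [-0.001, 0, -0.01], 1], [[0, 0, 0], [-0.001, 0, -0.01], 1]], "force": 25}}

```text
t: 7.45
eef_pos: [0.5265, -0.0661, 0.0849]
tcp_rot: [-3.141, -0.001, -0.103]
ft_force: [-0.5, -0.1, -0.2]
finger_gap: 0.0144
grip_force: 0.0
```

```bash
cat > rd.py <<'E'
from h import *
import sys
C=np.array([.5259,-.0662])
A=[]
for i in range(int(sys.argv[1]) if len(sys.argv)>1 else 6):
    o=observe();A.append(np.r_[o['ft_force'],o['wrist_torque'],o['eef_pos']]);capture('wrist')
A=np.array(A);m=A.mean(0);r=m[6:8]-C
print('t',o['t'],'F',m[:3],'T',m[3:6],'sdTz',A[:,5].std(),'Tz axis',m[5]+r[0]*m[1]-r[1]*m[0],'pos',o['eef_pos'],'rot',o['tcp_rot'],o['finger_gap'],o['grip_force'],'j6',o['joint_pos'][5])
E
python3 rd.py
```

```text
t 7.7 F [ 0.4311 -7.2418  0.2161] T [-2.2516 -0.0859  0.0036] sdTz 0.033953515066492454 Tz axis 0.0012034324786891213 pos [ 0.5263 -0.0676  0.0849] rot [ 3.1397  0.0001 -0.1031] 0.009790086409547778 24.994457960128784 j6 1.2865180308368036
```

>>> {"op": "jog_arm", "data": {"increments": [[[0, 0, 0], [0, -0.003, 0], 1], [[0, 0, -0.04], [0, -0.003, 0], 1], [[0, 0, -0.08], [0, -0.003, 0], 1], [[0, 0, -0.12], [0, -0.003, 0], 1], [[0, 0, -0.12], [0, -0.003, 0], 1]]}}

```text
t: 8.25
eef_pos: [0.5263, -0.0677, 0.0849]
tcp_rot: [-3.141, -0.0, -0.48]
ft_force: [-1.0, -0.5, 2.7]
finger_gap: 0.0098
grip_force: 25.0
```

```bash
python3 rd.py
```

```text
t 8.5 F [-1.6476 -0.7435  3.5924] T [-0.1597  0.4859 -0.1047] sdTz 0.019193049449867244 Tz axis -0.1074359090860034 pos [ 0.5263 -0.0677  0.0849] rot [-3.1415 -0.0002 -0.4789] 0.009272250910164032 24.99632030725479 j6 0.9138014239001679
```

>>> {"op": "jog_arm", "data": {"increments": [[[0, 0, -0.02], [0, 0, 0], 1], [[0, 0, -0.04], [0, 0, 0], 1], [[0, 0, -0.06], [0, 0, 0], 1], [[0, 0, -0.08], [0, 0, 0], 1], [[0, 0, -0.1], [0, 0, 0], 1]]}}

```text
t: 9.05
eef_pos: [0.5264, -0.0676, 0.0849]
tcp_rot: [-3.141, -0.0, -0.795]
ft_force: [-1.9, -0.4, 5.9]
finger_gap: 0.0096
grip_force: 25.0
```

```bash
python3 - <<'E'
from h import *
for i in range(8):
    o=observe();print(o['t'],o['wrist_torque'],o['tcp_rot'][2],o['tau'][5],o['finger_gap'],o['qd'][5]);c=capture('wrist')
save(c,'w4')
E
```

```text
9.05 [0.0092 0.5244 0.1211] -0.7950028065267394 0.28779443353414536 0.00962700757397683 -0.621816690063261
9.1 [0.0335 0.6466 0.002 ] -0.7970690630458905 -0.13070763554424047 0.0100188488254209 0.1155205430551804
9.15 [ 0.0551  0.5975 -0.1375] -0.793469594264866 -0.09669448714703321 0.009390546659522532 0.029908890507807116
9.2 [ 0.0406  0.5859 -0.1196] -0.7928607906454663 0.08230583276599646 0.010094810130372436 0.004346126827991943
9.25 [ 0.0179  0.614  -0.1547] -0.7927756584083185 0.11453516548499465 0.009808113260800867 0.0013179577048573333
9.3 [ 0.0296  0.6194 -0.1069] -0.7927891282526647 0.11928143911063671 0.009693028826808274 -0.0004419323858389704
9.35 [ 0.0406  0.5717 -0.1592] -0.792752159473445 0.11967189610004425 0.009464636623555893 -0.00016737491967624762
9.4 [ 0.022   0.6195 -0.0894] -0.792801343212014 0.11955644935369492 0.009940901354597789 0.0017327687962825464
```

View pics/w4.png

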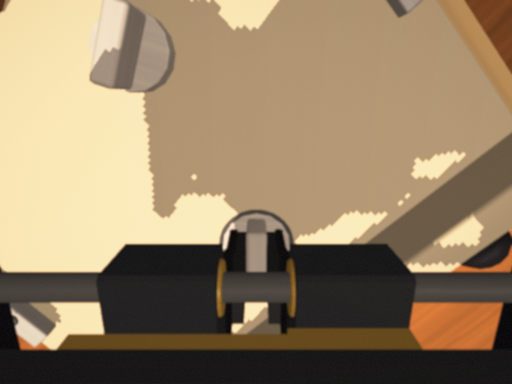

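The wing is turning with the hand: the bar at (256, 245) is between the pads. The arm overshoots when it stops abruptly, which reverses the friction reading, so I'll end each turn with tapered rows.

>>> {"op": "jog_arm", "data": {"increments": [[[0, 0, -0.01], [0, 0, 0], 1], [[0, 0, -0.018], [0, 0, 0], 1], [[0, 0, -0.023], [0, 0, 0], 1], [[0, 0, -0.026], [0, 0, 0], 1], [[0, 0, -0.028], [0, 0, 0], 1]]}}

```text
t: 9.95
eef_pos: [0.5264, -0.0676, 0.0849]
tcp_rot: [-3.141, -0.0, -0.88]
ft_force: [-1.0, 0.3, 4.8]
finger_gap: 0.0098
grip_force: 25.0
```

```bash
cat > r2.py <<'E'
from h import *
import sys
n=int(sys.argv[1]) if len(sys.argv)>1 else 5
A=[]
for i in range(n):
    o=observe();A.append([o['wrist_torque'][2],o['tau'][5],o['tcp_rot'][2]])
    if i<n-1: capture('wrist')
A=np.array(A);print('Tz',A[:,0],'mean2+',A[1:,0].mean());print('tau6',A[:,1]);print('t',o['t'],'cam',-A[-1,2]-.063,'F',o['ft_force'],'pos',o['eef_pos'],o['finger_gap'])
E
python3 r2.py
```

```text
Tz [0.1039 0.0821 0.0458 0.0637 0.1259] mean2+ 0.07937182831341404
tau6 [-0.0894 -0.1254 -0.1165 -0.0995 -0.0964]
t 10.15 cam 0.8166999641672028 F [-1.5597  0.236   5.0705] pos [ 0.5264 -0.0676  0.0849] 0.009926449395287145
```

>>> {"op": "jog_arm", "data": {"increments": [[[0, 0, -0.01], [0, 0, 0], 1], [[0, 0, -0.018], [0, 0, 0], 1], [[0, 0, -0.023], [0, 0, 0], 1], [[0, 0, -0.026], [0, 0, 0], 1], [[0, 0, -0.028], [0, 0, 0], 1]]}}

```text
t: 10.65
eef_pos: [0.5264, -0.0676, 0.0849]
tcp_rot: [-3.141, -0.0, -0.968]
ft_force: [-1.3, 0.8, 5.7]
finger_gap: 0.0091
grip_force: 25.0
```

```bash
python3 r2.py 3
```

```text
Tz [0.0887 0.1321 0.0419] mean2+ 0.08700989698945391
tau6 [-0.0894 -0.1254 -0.1164]
t 10.75 cam 0.9047873914173858 F [-1.925   0.5198  4.6794] pos [ 0.5265 -0.0675  0.0849] 0.0099319217428359
```

>>> {"op": "jog_arm", "data": {"increments": [[[0, 0, -0.01], [0, 0, 0], 1], [[0, 0, -0.018], [0, 0, 0], 1], [[0, 0, -0.023], [0, 0, 0], 1], [[0, 0, -0.026], [0, 0, 0], 1], [[0, 0, -0.028], [0, 0, 0], 1]]}}

```text
t: 11.25
eef_pos: [0.5265, -0.0675, 0.0849]
tcp_rot: [-3.141, -0.0, -1.056]
ft_force: [-1.9, -0.0, 5.0]
finger_gap: 0.0099
grip_force: 25.0
```

```bash
python3 r2.py 3
```

```text
Tz [0.1041 0.065  0.0846] mean2+ 0.074769026863465
tau6 [-0.0894 -0.1254 -0.1164]
t 11.35 cam 0.9927144374409496 F [-2.488   0.4974  4.9355] pos [ 0.5265 -0.0675  0.0849] 0.009665809805899263
```

>>> {"op": "jog_arm", "data": {"increments": [[[0, 0, -0.01], [0, 0, 0], 1], [[0, 0, -0.018], [0, 0, 0], 1], [[0, 0, -0.023], [0, 0, 0], 1], [[0, 0, -0.026], [0, 0, 0], 1], [[0, 0, -0.028], [0, 0, 0], 1]]}}

```text
t: 11.85
eef_pos: [0.5265, -0.0675, 0.0849]
tcp_rot: [-3.141, -0.0, -1.144]
ft_force: [-0.8, 0.6, 4.7]
finger_gap: 0.0097
grip_force: 25.0
```

```bash
python3 r2.py 3
```

```text
Tz [0.1328 0.0619 0.0512] mean2+ 0.0565458024055894
tau6 [-0.0894 -0.1254 -0.1164]
t 11.95 cam 1.0806916751567361 F [-2.129   1.1533  4.9866] pos [ 0.5265 -0.0675  0.0849] 0.010037953070456514
```

>>> {"op": "jog_arm", "data": {"increments": [[[0, 0, -0.01], [0, 0, 0], 1], [[0, 0, -0.018], [0, 0, 0], 1], [[0, 0, -0.023], [0, 0, 0], 1], [[0, 0, -0.026], [0, 0, 0], 1], [[0, 0, -0.028], [0, 0, 0], 1]]}}

```text
t: 12.45
eef_pos: [0.5265, -0.0675, 0.0849]
tcp_rot: [-3.141, -0.0, -1.232]
ft_force: [-1.5, 0.1, 4.4]
finger_gap: 0.0097
grip_force: 25.0
```

```bash
python3 r2.py 3
```

```text
Tz [0.089  0.1064 0.0262] mean2+ 0.06630949803778763
tau6 [-0.0893 -0.1254 -0.1164]
t 12.55 cam 1.16867325650343 F [-2.265   0.1373  4.0418] pos [ 0.5266 -0.0675  0.0849] 0.01016896071673775
```

>>> {"op": "jog_arm", "data": {"increments": [[[0, 0, -0.01], [0, 0, 0], 1], [[0, 0, -0.018], [0, 0, 0], 1], [[0, 0, -0.023], [0, 0, 0], 1], [[0, 0, -0.026], [0, 0, 0], 1], [[0, 0, -0.028], [0, 0, 0], 1]]}}

```text
t: 13.05
eef_pos: [0.5266, -0.0675, 0.0849]
tcp_rot: [-3.141, -0.0, -1.32]
ft_force: [-1.8, 0.0, 4.4]
finger_gap: 0.0095
grip_force: 25.0
```

```bash
python3 r2.py 3
```

```text
Tz [0.1307 0.1139 0.1086] mean2+ 0.11125136191948173
tau6 [-0.0893 -0.1254 -0.1164]
t 13.15 cam 1.256918961496385 F [-1.6128 -0.4685  5.1352] pos [ 0.5265 -0.0675  0.0849] 0.009727246071665994
```

>>> {"op": "jog_arm", "data": {"increments": [[[0, 0, -0.01], [0, 0, 0], 1], [[0, 0, -0.018], [0, 0, 0], 1], [[0, 0, -0.023], [0, 0, 0], 1], [[0, 0, -0.026], [0, 0, 0], 1], [[0, 0, -0.028], [0, 0, 0], 1]]}}

```text
t: 13.65
eef_pos: [0.5266, -0.0675, 0.0849]
tcp_rot: [-3.141, -0.0, -1.408]
ft_force: [-0.9, 1.0, 4.8]
finger_gap: 0.0098
grip_force: 25.0
```

```bash
python3 r2.py 3
```

```text
Tz [0.1463 0.0872 0.0786] mean2+ 0.08291653517424032
tau6 [-0.0889 -0.1253 -0.1165]
t 13.75 cam 1.3450715527186168 F [-0.957   0.3133  5.8167] pos [ 0.5266 -0.0675  0.0849] 0.00970652623935115
```

>>> {"op": "jog_arm", "data": {"increments": [[[0, 0, -0.01], [0, 0, 0], 1], [[0, 0, -0.018], [0, 0, 0], 1], [[0, 0, -0.023], [0, 0, 0], 1], [[0, 0, -0.026], [0, 0, 0], 1], [[0, 0, -0.028], [0, 0, 0], 1]]}}

```text
t: 14.25
eef_pos: [0.5267, -0.0675, 0.0849]
tcp_rot: [-3.141, -0.0, -1.496]
ft_force: [-1.3, 1.9, 4.9]
finger_gap: 0.0101
grip_force: 25.0
```

```bash
python3 r2.py 3
```

```text
Tz [0.1509 0.0589 0.1439] mean2+ 0.10139927539863847
tau6 [-0.0893 -0.1253 -0.1164]
t 14.35 cam 1.4330241664729413 F [-0.6781  0.1659  5.0566] pos [ 0.5266 -0.0675  0.0849] 0.009768237244505661
```

>>> {"op": "jog_arm", "data": {"increments": [[[0, 0, -0.01], [0, 0, 0], 1], [[0, 0, -0.018], [0, 0, 0], 1], [[0, 0, -0.023], [0, 0, 0], 1], [[0, 0, -0.026], [0, 0, 0], 1], [[0, 0, -0.028], [0, 0, 0], 1]]}}

```text
t: 14.85
eef_pos: [0.5266, -0.0675, 0.0849]
tcp_rot: [-3.141, 0.0, -1.584]
ft_force: [-1.0, 0.5, 5.5]
finger_gap: 0.0094
grip_force: 25.0
```

```bash
python3 r2.py 3
```

```text
Tz [0.1727 0.1287 0.0747] mean2+ 0.10167189227354645
tau6 [-0.0918 -0.1279 -0.1189]
t 14.95 cam 1.5213046698324526 F [-1.22    0.4623  5.5357] pos [ 0.5267 -0.0675  0.0849] 0.0098807069695042
```

>>> {"op": "jog_arm", "data": {"increments": [[[0, 0, -0.01], [0, 0, 0], 1], [[0, 0, -0.018], [0, 0, 0], 1], [[0, 0, -0.023], [0, 0, 0], 1], [[0, 0, -0.026], [0, 0, 0], 1], [[0, 0, -0.028], [0, 0, 0], 1]]}}

```text
t: 15.45
eef_pos: [0.5267, -0.0675, 0.0849]
tcp_rot: [-3.141, 0.0, -1.672]
ft_force: [-1.1, 0.5, 5.1]
finger_gap: 0.0096
grip_force: 25.0
```

```bash
python3 r2.py 3
```

```text
Tz [0.2018 0.1155 0.0984] mean2+ 0.1069855457504581
tau6 [-0.1094 -0.1438 -0.1349]
t 15.55 cam 1.6091961746872627 F [-1.3535  0.2841  4.9602] pos [ 0.5267 -0.0675  0.0849] 0.009883367495687434
```

>>> {"op": "jog_arm", "data": {"increments": [[[0, 0, -0.01], [0, 0, 0], 1], [[0, 0, -0.018], [0, 0, 0], 1], [[0, 0, -0.023], [0, 0, 0], 1], [[0, 0, -0.026], [0, 0, 0], 1], [[0, 0, -0.028], [0, 0, 0], 1]], "force": 35}}

```text
t: 16.05
eef_pos: [0.5267, -0.0675, 0.0849]
tcp_rot: [-3.141, 0.0, -1.76]
ft_force: [-1.3, -0.2, 5.0]
finger_gap: 0.0095
grip_force: 35.0
```

```bash
python3 r2.py 4
```

```text
Tz [0.1809 0.0754 0.1932 0.1188] mean2+ 0.12913024729236802
tau6 [-0.1089 -0.1449 -0.1361 -0.1192]
t 16.2 cam 1.697341508603334 F [-0.6212  0.549   5.479 ] pos [ 0.5267 -0.0675  0.0849] 0.009634780000028554
```

>>> {"op": "jog_arm", "data": {"increments": [[[0, 0, -0.01], [0, 0, 0], 1], [[0, 0, -0.018], [0, 0, 0], 1], [[0, 0, -0.023], [0, 0, 0], 1], [[0, 0, -0.026], [0, 0, 0], 1], [[0, 0, -0.028], [0, 0, 0], 1]]}}

```text
t: 16.7
eef_pos: [0.5267, -0.0676, 0.0849]
tcp_rot: [-3.141, 0.0, -1.848]
ft_force: [-1.5, 0.0, 5.3]
finger_gap: 0.0098
grip_force: 35.0
```

```bash
python3 r2.py 4
```

```text
Tz [0.1226 0.1968 0.142  0.1628] mean2+ 0.16720221563148271
tau6 [-0.119  -0.1552 -0.1462 -0.1293]
t 16.85 cam 1.7852619712537743 F [-0.0787 -1.1097  4.6929] pos [ 0.5267 -0.0676  0.0849] 0.009575827713009908
```

>>> {"op": "jog_arm", "data": {"increments": [[[0, 0, -0.008], [0, 0, 0], 1], [[0, 0, -0.014], [0, 0, 0], 1], [[0, 0, -0.018], [0, 0, 0], 1], [[0, 0, -0.02], [0, 0, 0], 1], [[0, 0, -0.022], [0, 0, 0], 1]]}}

```text
t: 17.35
eef_pos: [0.5267, -0.0675, 0.0849]
tcp_rot: [-3.141, 0.0, -1.918]
ft_force: [-0.7, 0.4, 4.8]
finger_gap: 0.0098
grip_force: 35.0
```

```bash
python3 r2.py 4
```

```text
Tz [0.2008 0.1377 0.1708 0.1457] mean2+ 0.15141406777194047
tau6 [-0.1118 -0.1554 -0.1487 -0.1322]
t 17.5 cam 1.8544057983116373 F [-0.4814  0.6622  4.9952] pos [ 0.5268 -0.0675  0.0849] 0.010005814085296298
```

>>> {"op": "jog_arm", "data": {"increments": [[[0, 0, -0.01], [0, 0, 0], 1], [[0, 0, -0.018], [0, 0, 0], 1], [[0, 0, -0.023], [0, 0, 0], 1], [[0, 0, -0.026], [0, 0, 0], 1], [[0, 0, -0.028], [0, 0, 0], 1]]}}

```text
t: 18.0
eef_pos: [0.5268, -0.0676, 0.0849]
tcp_rot: [-3.14, 0.0, -2.006]
ft_force: [-1.2, 1.2, 4.1]
finger_gap: 0.0097
grip_force: 35.0
```

```bash
python3 r2.py 4
```

```text
Tz [0.1924 0.1214 0.0768 0.1242] mean2+ 0.1074684103941161
tau6 [-0.122  -0.1582 -0.1493 -0.1324]
t 18.15 cam 1.9427445514038209 F [-1.3479  0.8657  5.1014] pos [ 0.5268 -0.0676  0.0849] 0.009784769237131041
```

>>> {"op": "jog_arm", "data": {"increments": [[[0, 0, -0.01], [0, 0, 0], 1], [[0, 0, -0.018], [0, 0, 0], 1], [[0, 0, -0.023], [0, 0, 0], 1], [[0, 0, -0.026], [0, 0, 0], 1], [[0, 0, -0.028], [0, 0, 0], 1]]}}

```text
t: 18.65
eef_pos: [0.5268, -0.0676, 0.0849]
tcp_rot: [-3.141, 0.0, -2.094]
ft_force: [-1.5, 1.0, 5.0]
finger_gap: 0.0099
grip_force: 35.0
```

```bash
python3 r2.py 4
```

```text
Tz [0.1701 0.1577 0.1423 0.1811] mean2+ 0.16035236925209065
tau6 [-0.1474 -0.1848 -0.1755 -0.1584]
t 18.8 cam 2.0305730660619945 F [-1.3602 -0.3876  4.6617] pos [ 0.5268 -0.0676  0.0849] 0.009536815579461464
```

>>> {"op": "jog_arm", "data": {"increments": [[[0, 0, -0.007], [0, 0, 0], 1], [[0, 0, -0.012], [0, 0, 0], 1], [[0, 0, -0.015], [0, 0, 0], 1], [[0, 0, -0.017], [0, 0, 0], 1], [[0, 0, -0.018], [0, 0, 0], 1]]}}

```text
t: 19.3
eef_pos: [0.5268, -0.0677, 0.0849]
tcp_rot: [-3.141, 0.001, -2.15]
ft_force: [-1.6, -0.7, 4.8]
finger_gap: 0.0096
grip_force: 35.0
```

```bash
python3 r2.py 6
```

```text
Tz [0.1776 0.182  0.1321 0.1528 0.1294 0.2049] mean2+ 0.16022531755927427
tau6 [-0.1856 -0.2005 -0.1947 -0.1861 -0.1845 -0.1843]
t 19.55 cam 2.0870141155684427 F [-0.7883 -0.266   4.9379] pos [ 0.5267 -0.0676  0.0849] 0.009604198183461579
```

>>> {"op": "jog_arm", "data": {"increments": [[[0, 0, -0.007], [0, 0, 0], 1], [[0, 0, -0.012], [0, 0, 0], 1], [[0, 0, -0.015], [0, 0, 0], 1], [[0, 0, -0.017], [0, 0, 0], 1], [[0, 0, -0.018], [0, 0, 0], 1]]}}

```text
t: 20.05
eef_pos: [0.5268, -0.0677, 0.0849]
tcp_rot: [-3.141, 0.001, -2.207]
ft_force: [-0.3, 0.1, 4.4]
finger_gap: 0.0095
grip_force: 35.0
```

```bash
python3 r2.py 6
```

```text
Tz [0.1665 0.2208 0.1816 0.1676 0.2391 0.2309] mean2+ 0.20798716592025596
tau6 [-0.1988 -0.214  -0.2083 -0.1996 -0.1981 -0.1979]
t 20.3 cam 2.143453563052386 F [0.0778 0.0277 5.4609] pos [ 0.5268 -0.0677  0.0849] 0.009535265854750796
```

>>> {"op": "jog_arm", "data": {"increments": [[[0, 0, -0.009], [0, 0, 0], 1], [[0, 0, -0.015], [0, 0, 0], 1], [[0, 0, -0.019], [0, 0, 0], 1], [[0, 0, -0.021], [0, 0, 0], 1], [[0, 0, -0.022], [0, 0, 0], 1]]}}

```text
t: 20.8
eef_pos: [0.5267, -0.0677, 0.0849]
tcp_rot: [-3.141, 0.0, -2.276]
ft_force: [-1.5, -1.5, 4.3]
finger_gap: 0.01
grip_force: 35.1
```

```bash
python3 r2.py 6
```

```text
Tz [0.2322 0.2507 0.2315 0.1864 0.2655 0.223 ] mean2+ 0.2314385169640479
tau6 [-0.2346 -0.2489 -0.2431 -0.2344 -0.2329 -0.2327]
t 21.05 cam 2.2126511838128256 F [-1.1098 -0.5979  5.3003] pos [ 0.5267 -0.0677  0.0849] 0.009707837029956317
```

It now takes about 0.12 N m more than free turning, so the pull should be in the right range. I'll let go and lift.

>>> {"op": "jog_arm", "data": {"increments": [[[0, 0, 0], [0, 0, 0], 0.7], [[0, 0, 0], [0, 0, 0], 0.7], [[0, 0, 0], [0, 0, 0], 0.7], [[0, 0, 0], [0, 0, 0], 0.7], [[0, 0, 0], [0, 0, 0.02], 0.7]]}}

```text
t: 21.55
eef_pos: [0.5251, -0.0677, 0.0935]
tcp_rot: [3.139, -0.003, -2.278]
ft_force: [-0.4, 0.7, 1.3]
finger_gap: 0.0253
grip_force: 0.0
```

>>> {"op": "jog_arm", "data": {"increments": [[[0, 0, 0], [0, 0, 0.05], 0.7], [[0, 0, 0], [0, 0, 0.12], 0.7], [[0, 0, 0], [-0.06, 0, 0.2], 0.7], [[0, 0, 0], [-0.14, 0, 0.24], 0.7], [[0, 0, 0], [-0.22, 0, 0.28], 0.7]]}}

```text
t: 22.05
eef_pos: [0.4153, -0.0677, 0.2363]
tcp_rot: [-3.141, 0.001, -2.278]
ft_force: [0.9, -0.3, 0.4]
finger_gap: 0.0261
grip_force: 0.0
```

>>> {"op": "jog_arm", "data": {"increments": [[[0, 0, 0.2], [-0.06, 0, 0.02], 0.7], [[0, 0, 0.2], [-0.06, 0, 0.02], 0.7], [[0, 0, 0.2], [-0.06, 0, 0.02], 0.7], [[0, 0, 0.2], [-0.06, 0, 0.02], 0.7], [[0, 0, 0.2], [-0.06, 0, 0.02], 0.7]]}}

```text
t: 22.55
eef_pos: [0.3861, -0.0677, 0.2453]
tcp_rot: [-3.14, 0.0, -1.648]
ft_force: [0.1, -0.4, 0.5]
finger_gap: 0.0262
grip_force: 0.0
```

>>> {"op": "jog_arm", "data": {"increments": [[[0, 0, 0.2], [0, 0, 0], 0.7], [[0, 0, 0.2], [0, 0, 0], 0.7], [[0, 0, 0.2], [0, 0, 0], 0.7], [[0, 0, 0.2], [0, 0, 0], 0.7], [[0, 0, 0.2], [0, 0, 0], 0.7]]}}

```text
t: 23.05
eef_pos: [0.3863, -0.0677, 0.2448]
tcp_rot: [-3.141, -0.0, -1.021]
ft_force: [0.1, 0.4, 0.6]
finger_gap: 0.0267
grip_force: 0.0
```

>>> {"op": "jog_arm", "data": {"increments": [[[0, 0, 0.2], [0, 0, 0], 0.7], [[0, 0, 0.2], [0, 0, 0], 0.7], [[0, 0, 0.2], [0, 0, 0], 0.7], [[0, 0, 0.2], [0, 0, 0], 0.7], [[0, 0, 0.2], [0, 0, 0], 0.7]]}}

```text
t: 23.55
eef_pos: [0.3862, -0.0677, 0.2447]
tcp_rot: [-3.142, -0.0, -0.394]
ft_force: [0.4, -0.1, 0.9]
finger_gap: 0.0264
grip_force: 0.0
```

```bash
python3 - <<'E'
from h import *
o=observe();print(o['t'],o['eef_pos'],o['tcp_rot'],o['ft_force'])
c=capture('wrist');save(c,'w5');P=pts(c,o)
Q=P[:230]
S=Q[abs(Q[...,2]-.0965)<.003];print('front top',len(S),cv2.minAreaRect((S[:,:2]*1000).astype(np.float32)))
S=Q[(abs(Q[...,2]-.0645)<.003)];r=cv2.minAreaRect((S[:,:2]*1000).astype(np.float32));print('board',len(S),r,cv2.boxPoints(r))
S=Q[(Q[...,2]>.083)&(Q[...,2]<.09)&(abs(Q[...,0]-.526)<.022)&(abs(Q[...,1]+.067)<.022)];print('wing',S.mean(0),cv2.minAreaRect((S[:,:2]*1000).astype(np.float32)))
E
```

```text
23.55 [ 0.3862 -0.0677  0.2447] [-3.1415 -0.0001 -0.3944] [ 0.4195 -0.0581  0.8916]
front top 7311 ((476.97637939453125, -62.181854248046875), (279.8645935058594, 18.104690551757812), 86.51160430908203)
board 23976 ((492.363525390625, -44.29664611816406), (301.1397399902344, 137.60247802734375), 67.50415802001953) [[ 371.187  -157.0848]
 [ 498.319  -209.7337]
 [ 613.54     68.4915]
 [ 486.4081  121.1404]]
wing [ 0.5255 -0.0658  0.0867] ((525.6165771484375, -66.0135726928711), (31.489748001098633, 10.047285079956055), 49.94279861450195)
```

View pics/w5.png

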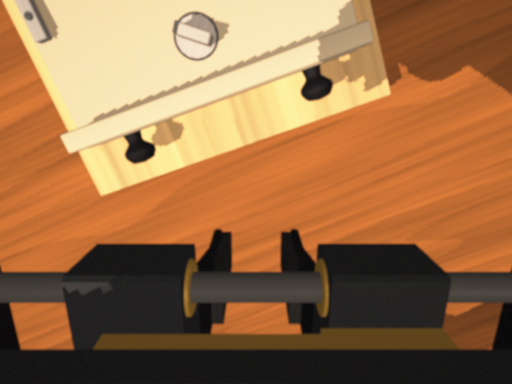

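The front is flush: its top strip is centred at x 477.0 mm, where home is 476.7. The wing at (196, 35) has stayed at about 2.2 rad, and the arm is clear.

```bash
python3 -c "from workcell import close_job;print(close_job())"
```

```text
the job is handed in; nothing more can be done
None
```

The job is handed in: the front is home against the shelf board, and the cam is at about 2.2 rad, some 0.12 N m above free turning (roughly 20–30 N of pull). It stayed put after I let go, the arm is clear, and about 24 s were used.

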